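Gauge the jaw gap of a bolt measuring jig with a taper gauge

ROBOT

A 6-joint arm with a two-finger parallel gripper is mounted at the origin on the work surface. World frame = base frame: x ahead of the robot, y to its left, z up, the work surface at z = 0. Lengths are in m, angles in rad, forces in N, time in s.
With the tool pointing down it reaches from about 0.325 to 0.925 m from the base axis. Payload 3.1 kg.
Tool frame: the origin (TCP) lies at the very end of the fingers, on their centre line; the grasp point (between the pads) lies 19 mm behind it (manip.grip_point_offset is the distance from the TCP to the grasp point, in m); z points along the fingers, y is the direction in which the jaws open and shut (so a half turn about z gives the same grasp; the last joint's range is limited). The gripper opens to 85 mm and grips with 20 to 120 N. Pads are 22 mm wide; open, the fingers measure 114 mm over their backs; the gripper's body (76 mm by 85 mm) begins 54 mm behind the grasp point. The pads swing forward as they close: fully open they stand 13 mm farther back than shut.
Start: joints at [-1.266, 0.217, 1.613, -0, 1.311, -0.112], TCP at [0.253, -0.571, 0.231] pointing down, gripper open.
Joint ranges: [-2.75, 2.75], [-0.78, 2.1], [0.31, 2.55], [-1.13, 4.27], [0.13, 2.63], [-2.58, 2.58]. Speed limits (rad/s): [2.79, 2.79, 3.14, 3.14, 3.14, 3.14].

INTERFACE

Orientations are given as [roll, pitch, yaw] about the fixed x, y, z axes, in that order (R = Rz(yaw) Ry(pitch) Rx(roll)).
In Python, from station import manip, telemetry, vision, ticket gives the robot as it stands. Calls block until the motion is done:
- manip.movep(position, orientation): joint-space move of the TCP to a pose.
- manip.move_straight(position, rot=None, vel=0.15): straight line of the TCP; rot=None keeps the orientation; vel is the mean speed in m/s.
- manip.movej(angles): joint-space move.
- manip.move_gripper(opening, newtons=None): finger opening in m; newtons is the grip in N (None keeps the last); returns when the fingers have stopped.
- manip.sleep(seconds).
- manip.solve_ik(position, orientation): joint angles nearest the present ones, or None.
- telemetry.observe(): the state.
- vision.grab_frame(name): name is "side" or "top" or "wrist"; returns (picture, depth): 400x640x3 uint8, blue, green, red; 400x640 float32, m along the optical axis (not along the pixel's ray), 0 where there is no reading.
- vision.camera_params(name): a dict with "fx", "fy", "cx", "cy" (pixels), "rvec" (rotation vector, rad) and "tvec" (3), from world to camera coordinates, as OpenCV has them. Camera axes: x right, y down, z forward; pixel columns grow to the right and rows downward; lengths in m; the calibration is good to about 2 mm. A picture is of the moment at which its call begins: read the wrist's pose just before it. camera_params takes no time and is no camera call; for the wrist camera it gives the pose at the moment of the call.
A pose or a line that the arm cannot do raises manip.Unreachable and nothing moves.
- ticket.finish_job(): hands the job in, once; it reports no verdict.
The state is a dict: "t": time; "qpos": joint angles; "joint_velocities": joint speeds; "joint_efforts": joint torques, N m; "eef_pos": TCP position; "orientation": TCP orientation; "force": force on the tool from outside, world axes, zero at the start; "wrist_torque": the same for the moment, N m; "width": finger opening in m.
Only numpy, scipy, OpenCV 4.12 (cv2) and the standard library are available. Lean on these libraries where they do the work, as an engineer would, in place of code of your own. Each camera call takes 0.05 s, during which the arm holds its last target.

TASK

A loose hex nut has been left on the front ledge of the orange bolt measuring jig, in the way of the gap between its two measuring plates: put it down in the open steel parts tray. Then take the taper gauge by its handle, lay its blade flat on the jig's lower plate and slide it, thin end first and square to the front edge, into the gap until it drags snugly between both plates without being forced, and hold it there: finish with the gauge still in the gripper, gripped and still at that depth. Leave everything else on the cart where it is.

Things in the scene. Friction and masses are not known exactly. Their poses are not given: they have to be found in the camera images.
- nut: the loose black hex nut on the jig's front ledge: 36 mm across flats, 22 mm high, 23 mm bore, 0.13 kg, lying flat. Origin: centre of its underside, z up; a pair of its flats faces +-y of its own frame. At the start it stands mid ledge, its centre about 28 mm in front of the upper plate's front edge.
- tray: open dark steel parts tray, fixed to the cart: outside 160 (x) x 130 (y) x 30 mm high, walls and floor 3 mm. Origin: centre of its underside. It may stand left or right of the robot's middle.
- gauge: taper gauge, flat on the cart, 0.16 kg. Black slab handle 90 mm long (x -45 to 45), 26 wide (grip across this), 18 thick; then a bare steel blade 16 mm wide, x 45 to 135. The underside (z = 0) is one flat plane from handle end to tip; the blade's top falls in a straight 1:10 taper from 11 mm thick at the handle to 2 mm at the tip. Origin: centre of the handle's underside, x to the tip, z up.
- gauge_tip (a point): the tip of the gauge's blade: middle of its end, on the underside (135 mm from the gauge's origin along its x).
- gauge_face (a point): a point on the middle of the blade's tapered top face (90 mm from the gauge's origin along x, 6.5 mm above the underside); its z axis is square to that sloping face, its x axis runs down the slope to the tip.
- bed: the jig's lower measuring plate, fixed, ground steel, 130 mm wide (y), its flat top 45 mm above the cart. Origin: on that top, mid width, right below the upper plate's front edge; x points level into the gap, z up. The top runs from x = -55 mm (the open front ledge) to 142 mm. Within 25 mm of mid width the gap is free to 56 mm deep; behind that is the clamped bolt's head.
- jaw: the jig's upper measuring plate, clamped, rigid, 120 mm deep, 130 wide, 14 thick. Origin: middle of its underside's front edge; its height over bed is the gap: 4.4 to 6.8 mm, different each time, even all over. The blade, flat on the lower plate, binds with its tip 24 to 48 mm past the front edge; sliding freely before that it drags under 2 N, then 1 to 3 N more per mm: 5 to 15 N is snug.
- jig: the orange painted steel jig that carries both plates, fixed to the cart: foot 205 (x) x 175 (y) x 12 mm, block 175 x 135 mm above it. Origin: centre of its underside, x as for bed (whose origin is at x = -32.5 mm here). Two guide pillars with clamp collars and the clamped bolt (its top 162 mm above the cart) rise through the upper plate, all 30 mm or more behind its front edge.
- bolt_a: a pitted, rust-brown track bolt with a 36 mm hex head 15 mm thick and a 24 mm shank, 125 mm overall, lying on the cart; bystander. Origin: under its middle.
- bolt_b: a pitted, rust-brown track bolt with a 36 mm hex head 15 mm thick and a 24 mm shank, 125 mm overall, lying on the cart; bystander. Origin: under its middle.
- bolt_c: a pitted, rust-brown track bolt with a 36 mm hex head 15 mm thick and a 24 mm shank, 125 mm overall, standing upright on its head; bystander. Origin: centre of the head's underside.
- spare_nut: another black hex nut of the same size, lying on the cart top itself; bystander. Origin: centre of its underside.
- pitch_gauge: brass thread pitch gauge, a folded case 75 x 20 x 10 mm with one leaf out, lying on the cart; bystander. Origin: centre of its underside.
- wire_brush: wire brush 220 mm long, 26 mm high, wooden back; bystander. Origin: under its middle.
- washer: flat steel washer, 44 mm across, 5 mm thick; bystander. Origin: centre of its underside.
Mind the look-alikes: they are no part of the job. What is shaped like the gauge but yellow is not meant. What is shaped like the nut but turquoise is not meant.

How it is judged:
By the outcome, as a careful person would: the job done as asked, in the order asked, and still so for the second after the job is handed in, while the arm keeps its last pose, push and grip.
It also fails if it takes over 72 s, if anything falls off the work surface, if the arm or the gripper's body presses on something with over 40 N, if the wrist force passes 120 N, or if a joint passes its speed limit or range.

## Working session

There is one attempt and no reset: what is moved stays moved. The work goes in short steps, each a Python script; the robot and the scene stay as the last script left them, time stands still between calls to the robot, and variables do not carry over. Pictures are saved under pics/ and viewed, and the job is handed in when it is done.

```bash
ls; mkdir -p pics
python3 - <<'E'
from station import manip, telemetry, vision
import cv2,numpy as np
print(telemetry.observe(), manip.grip_point_offset)
for n in ("side","top","wrist"):
    p,d=vision.grab_frame(n); cv2.imwrite(f"pics/{n}0.png",p); np.save(f"pics/{n}0.npy",d)
    c=vision.camera_params(n); print(n,c)
    R=cv2.Rodrigues(np.array(c['rvec']))[0]; print(-R.T@np.array(c['tvec']).ravel())
E
```

```text
pics
{'t': 0.0, 'qpos': array([-1.26619139e+00,  2.17810613e-01,  1.61495919e+00, -1.97960221e-05,
        1.31128871e+00, -1.12215337e-01]), 'joint_velocities': array([-0.00013375, -0.00131558,  0.0002788 ,  0.00081701,  0.00135424,
       -0.00144913]), 'joint_efforts': array([ 9.17804823e-05, -3.96843839e+01, -3.03852332e+01, -1.28649158e-04,
        9.60386766e-03,  4.99845392e-07]), 'eef_pos': array([ 0.25279005, -0.57068856,  0.22992017]), 'orientation': array([-3.13914017e+00, -2.57125336e-04,  4.16825058e-01]), 'force': array([-0.51380535, -0.91096704,  0.52768927]), 'wrist_torque': array([ 0.03060395,  0.0082159 , -0.00397328]), 'width': 0.08529716657912825} 0.0187
side {'fx': 364.1716658290746, 'fy': 364.1716658290746, 'cx': 321.72109716644593, 'cy': 199.43165163900514, 'rvec': array([ 2.24974508, -0.06463497,  0.03263296]), 'tvec': array([-0.53363181,  0.06303199,  1.07704481])}
[ 0.48550127 -0.82764696  0.72667084]
top {'fx': 466.10722046821934, 'fy': 466.10722046821934, 'cx': 322.99176610645213, 'cy': 196.67960484271603, 'rvec': array([ 2.15322057, -2.16893332,  0.10273262]), 'tvec': array([0.04091763, 0.54226801, 1.63518546])}
[0.36534714 0.01826698 1.68396797]
wrist {'fx': 346.5311044595197, 'fy': 346.5311044595197, 'cx': 322.85320594205035, 'cy': 203.01999438405605, 'rvec': array([-2.40296376,  1.56187821,  0.25207977]), 'tvec': array([-0.62536064, -0.04056068,  0.37962364])}
[ 0.32700174 -0.5398044   0.37217777]
```

View pics/top0.png

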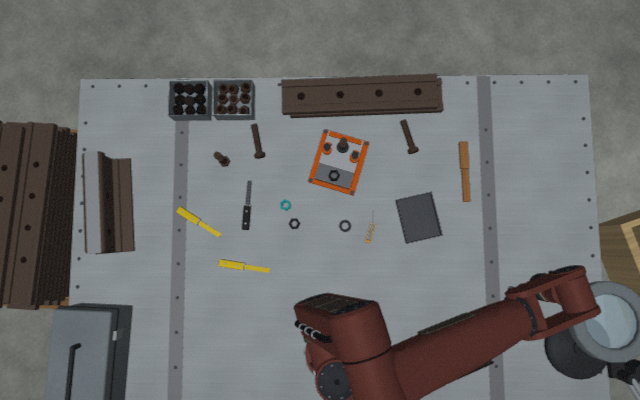

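View pics/side0.png

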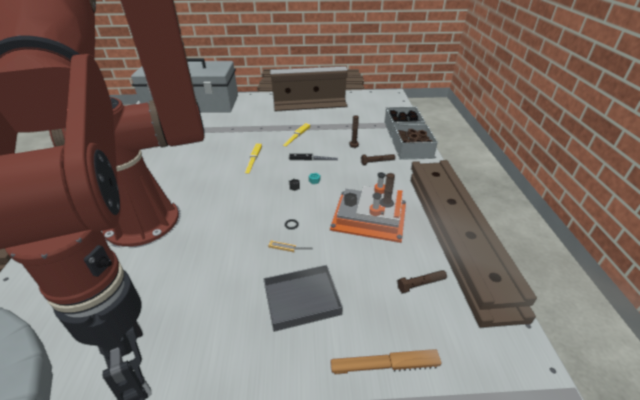

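View pics/wrist0.png

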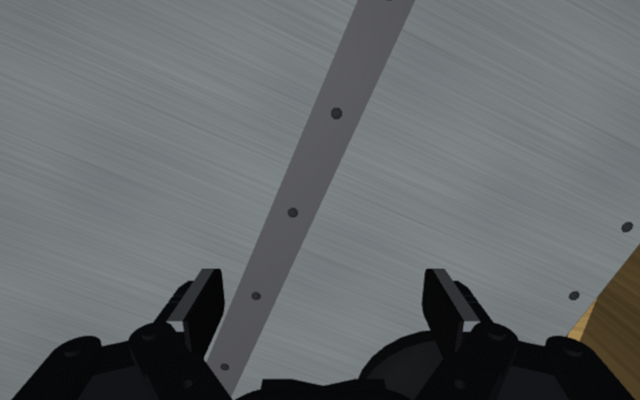

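The top view shows the nut on the jig ledge at (334,175), and the gauge with its black handle at (246,218) and tip at (249,181). The tray is at (418,217). The look-alikes are the spare black nut at (294,224) on the cart, the turquoise nut at (286,205), two yellow gauges at (198,222) and (244,266), and the washer at (345,226). The nut meant is the black one on the ledge, and the gauge meant is the black-handled one with a steel blade.

```bash
cat > h.py <<'E'
import cv2,numpy as np
from station import manip, telemetry, vision
def cam(c):
    R=cv2.Rodrigues(np.array(c['rvec']))[0]; t=np.array(c['tvec']).ravel(); return R,t
def ray(c,uv,z):
    R,t=cam(c); o=-R.T@t; uv=np.atleast_2d(uv).astype(float)
    d=np.c_[(uv[:,0]-c['cx'])/c['fx'],(uv[:,1]-c['cy'])/c['fy'],np.ones(len(uv))]@R
    return o+d*((z-o[2])/d[:,2])[:,None]
def proj(c,P):
    R,t=cam(c); q=np.atleast_2d(P)@R.T+t
    return np.c_[c['fx']*q[:,0]/q[:,2]+c['cx'],c['fy']*q[:,1]/q[:,2]+c['cy']]
def snap(n,tag,crop=None,k=1):
    c=vision.camera_params(n); p,d=vision.grab_frame(n)
    cv2.imwrite(f"pics/{tag}_raw.png",p); np.save(f"pics/{tag}.npy",d); np.save(f"pics/{tag}_c.npy",c,allow_pickle=True)
    if crop: x0,y0,x1,y1=crop; q=p[y0:y1,x0:x1]
    else: q=p
    cv2.imwrite(f"pics/{tag}.png",cv2.resize(q,None,fx=k,fy=k,interpolation=cv2.INTER_CUBIC)); return c,p,d
def load(tag): return np.load(f"pics/{tag}_c.npy",allow_pickle=True).item(),cv2.imread(f"pics/{tag}_raw.png"),np.load(f"pics/{tag}.npy")
E
python3 - <<'E'
from h import *
c=vision.camera_params("top")
p=cv2.imread("pics/top0.png"); hs=cv2.cvtColor(p,cv2.COLOR_BGR2HSV)
for n,uv,z in [("nut",(334,175),.067),("handle",(246.5,218),.018),("tip",(249,181),.002),("tray",(418,217),.03),("spare",(294,224),.022)]:
    print(n,ray(c,uv,z)[0].round(4))
m=cv2.inRange(hs,(3,170,120),(14,255,255)); m[:,400:]=0; m[:100]=0
ys,xs=np.nonzero(m); r=cv2.minAreaRect(np.c_[xs,ys].astype(np.float32)); b=cv2.boxPoints(r)
print("jig foot",r,ray(c,b,.012).round(4).tolist())
q=np.vstack([ray(c,b,.012)[:,:2]]); print(np.linalg.norm(q-np.roll(q,1,0),axis=1),q.mean(0))
cv2.imwrite("pics/topz.png",cv2.resize(p[110:270,220:460],None,fx=3.3,fy=3.3,interpolation=cv2.INTER_CUBIC))
E
```

```text
nut [ 0.6146 -0.0026  0.067 ]
handle [0.4691 0.3118 0.018 ]
tip [0.6051 0.3069 0.002 ]
tray [ 0.4674 -0.2993  0.03  ]
spare [0.4461 0.1411 0.022 ]
jig foot ((338.14678955078125, 161.84405517578125), (47.12505340576172, 54.78767013549805), 16.699243545532227) [[0.6008, 0.0922, 0.012], [0.7944, 0.0338, 0.012], [0.7424, -0.1305, 0.012], [0.5502, -0.0705, 0.012]]
[0.17040711 0.20222049 0.17242328 0.20133702] [ 0.6719388  -0.01877149]
```

View pics/topz.png

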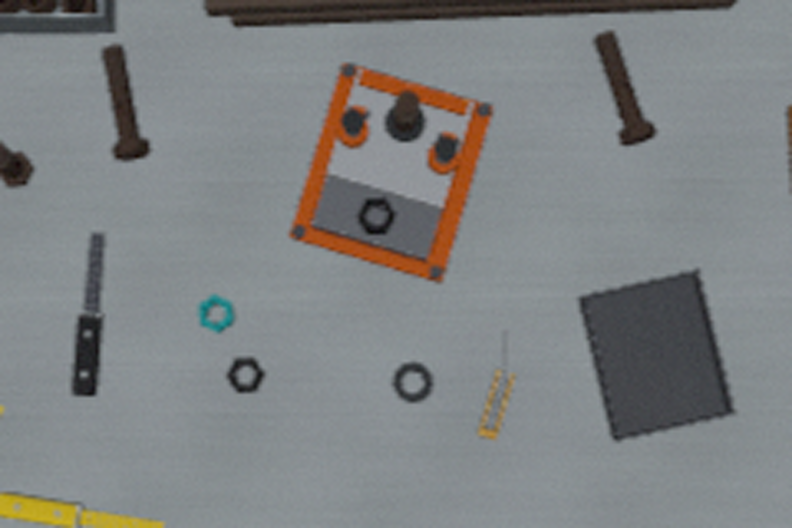

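The zoom confirms one black nut on the ledge, at about (377,216) in the crop. Its ray at z = 67 mm lands 28 mm in front of the plate edge computed from the jig foot, which agrees with the description. The foot measures 171x202 mm against the given 175x205. Next is a close wrist look.

Run:
```python
from h import *
o=telemetry.observe(); c=vision.camera_params("wrist"); R,t=cam(c)
yaw=o['orientation'][2]; ax=R[2]; print("axis tool xy",ax[0]*np.cos(yaw)+ax[1]*np.sin(yaw),-ax[0]*np.sin(yaw)+ax[1]*np.cos(yaw),ax[2])
y=-0.293
xh=np.array([np.cos(y),np.sin(y)])
p=np.array([.614,-.002])-.085*xh
for yy in (y,):
    print(manip.solve_ik([*p,.22],[np.pi,0,yy]))
manip.movep([*p,.22],[np.pi,0,y]); print(telemetry.observe()['t'],telemetry.observe()['eef_pos'])
snap("wrist","w1")
```

```text
axis tool xy -0.31188902649663114 0.0014448219444658933 -0.9501174388677078
[-8.93750593e-02  3.11311816e-02  1.84104612e+00 -4.44089210e-16
  1.26941535e+00  1.77442127e+00]
2.4917 [0.53279934 0.02192796 0.22007564]
```

View pics/w1.png

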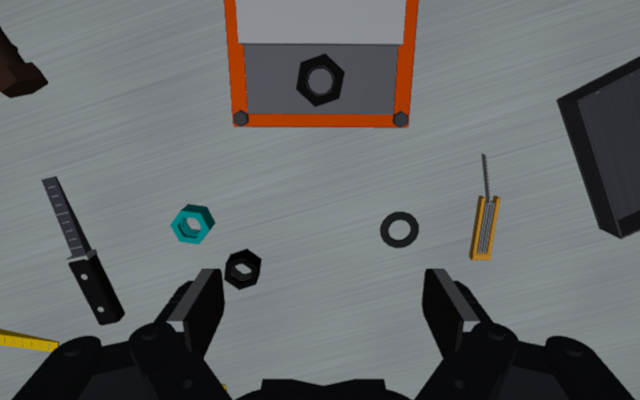

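The wrist view shows the nut on the ledge at (320,80), the upper plate's front edge at row 43 from column 245 to 403, and the gauge at lower left with tip (50,178) and handle end (110,320). The tray is at the upper right. I'll now take measurements from this view.

```bash
cat > m1.py <<'E'
from h import *
c,p,d=load("w1"); hs=cv2.cvtColor(p,cv2.COLOR_BGR2HSV); g=cv2.cvtColor(p,cv2.COLOR_BGR2GRAY)
# nut
m=((g<60)&(hs[...,2]<70)).astype(np.uint8)*255; mm=np.zeros_like(m); mm[48:112,250:395]=m[48:112,250:395]
cs,_=cv2.findContours(mm,0,2); k=max(cs,key=cv2.contourArea)[:,0]; 
hull=cv2.convexHull(k)[:,0]; ap=cv2.approxPolyDP(cv2.convexHull(k),3,True)[:,0]; print("nut hex px",ap.tolist())
P=ray(c,ap,.067)[:,:2]; print(P.round(4).tolist()); 
Q=ray(c,hull,.067)[:,:2].astype(np.float32); print("hull centre",cv2.minAreaRect(Q*1000))
e=np.roll(P,-1,0)-P; print("edge ang deg",np.degrees(np.arctan2(e[:,1],e[:,0])).round(1),"len",(np.linalg.norm(e,axis=1)*1e3).round(1))
# plate edge
cols=list(range(255,396,10)); E=[]
for x in cols:
    col=g[30:56,x].astype(float); i=np.argmin(np.diff(col)); E.append((x,30+i+.5))
print("edge rows",[r for _,r in E]); 
for z in (.045,.051):
    L=ray(c,np.array(E),z)[:,:2]; v=np.polyfit(L[:,1],L[:,0],1); print("edge z",z,L.mean(0), "yaw",np.arctan2(-v[0],1))
# depths
for uv in ((320,20),(270,90),(370,90)):
    R,t=cam(c); D=d[uv[1],uv[0]]; X=R.T@(np.array([(uv[0]-c['cx'])/c['fx']*D,(uv[1]-c['cy'])/c['fy']*D,D])-t); print("depth",uv,X.round(4))
# foot: orange bounding
o=cv2.inRange(hs,(3,150,80),(16,255,255)); ys,xs=np.nonzero(o)
print("foot front corners px", xs.min(),xs.max(),ys.max())
for y in (60,80,100): 
    x=np.nonzero(o[y])[0]; gaps=np.nonzero(np.diff(x)>5)[0]; print(y,x[0],x[-1],[(x[i],x[i+1]) for i in gaps])
cv2.imwrite("pics/w1z.png",cv2.resize(np.hstack([p[20:140,220:420],p[170:330,30:150][:120]]),None,fx=2.4,fy=2.4,interpolation=cv2.INTER_CUBIC))
# gauge
hm=((g<60)).astype(np.uint8)*255; m2=np.zeros_like(hm); m2[235:345,55:135]=hm[235:345,55:135]
cs,_=cv2.findContours(m2,0,2); k=max(cs,key=cv2.contourArea); r=cv2.minAreaRect(k); print("handle",r, cv2.boxPoints(r).tolist())
print(ray(c,cv2.boxPoints(r),.018).round(4).tolist())
E
python3 m1.py
```

```text
nut hex px [[326, 54], [344, 71], [337, 99], [314, 106], [296, 89], [300, 62]]
[[0.6347, -0.0124], [0.6186, -0.0225], [0.5997, -0.0113], [0.5999, 0.0083], [0.6167, 0.0183], [0.6351, 0.009]]
hull centre ((617.4191284179688, -1.8437995910644531), (36.24510192871094, 40.51044464111328), 61.61465072631836)
edge ang deg [-147.8  149.3   89.5   30.7  -27.   -90.9] len [19.  22.  19.6 19.6 20.6 21.3]
edge rows [np.float64(42.5), np.float64(42.5), np.float64(42.5), np.float64(43.5), np.float64(43.5), np.float64(43.5), np.float64(43.5), np.float64(43.5), np.float64(43.5), np.float64(43.5), np.float64(43.5), np.float64(43.5), np.float64(43.5), np.float64(43.5), np.float64(43.5)]
edge z 0.045 [ 0.64471778 -0.01470226] yaw -0.2986335321065721
edge z 0.051 [ 0.64406572 -0.01446889] yaw -0.2986335321065651
depth (320, 20) [ 0.6597 -0.015   0.0631]
depth (270, 90) [0.6229 0.0417 0.0452]
depth (370, 90) [ 0.5979 -0.0415  0.0454]
foot front corners px 224 417 126
60 229 412 [(np.int64(244), np.int64(397))]
80 230 411 [(np.int64(245), np.int64(396))]
100 232 409 [(np.int64(246), np.int64(395))]
handle ((91.42192840576172, 277.7997741699219), (99.98933410644531, 29.537429809570312), 64.61209106445312) [[56.644554138183594, 238.96530151367188], [83.32942962646484, 226.30130004882812], [126.19930267333984, 316.6342468261719], [99.5144271850586, 329.2982482910156]]
[[0.5461, 0.3176, 0.018], [0.551, 0.2827, 0.018], [0.4346, 0.291, 0.018], [0.4277, 0.3294, 0.018]]
```

Run:
```python
import cv2
p=cv2.imread("pics/w1_raw.png")
cv2.imwrite("pics/w1g.png",cv2.resize(p[165:340,20:170],None,fx=3.4,fy=3.4,interpolation=cv2.INTER_CUBIC))
```

```text
(no output)
```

View pics/w1z.png

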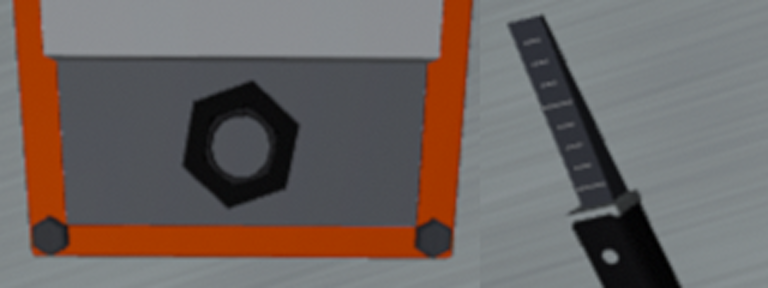

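View pics/w1g.png

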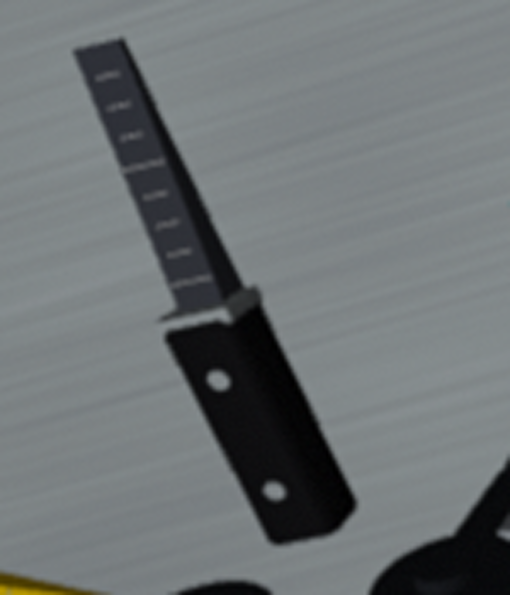

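The gap axis yaw is about -0.2985 from the plate edge and -0.293 from the foot. The nut centre is (0.6174, -0.0018), 29 mm in front of the edge, with 36x40 mm extents, so it fits the description. Its flat normals are at 0.6°, 60.6° and 120.6°. I'll grip along 60.6° with the camera turned away from the pillars.

Run:
```python
from h import *
def st(s): o=telemetry.observe(); print(s,round(o['t'],2),o['eef_pos'].round(4),o['force'].round(1),round(o['width'],4))
yaw=np.radians(60.6-90)+np.pi; rot=[np.pi,0,yaw]; n=[.6174,-.0018]
manip.movep([*n,.15],rot); 
manip.move_gripper(.062,40); st("above")
manip.move_straight([*n,.0485],vel=.12); st("down")
manip.move_gripper(.0,60); st("closed")
manip.move_straight([*n,.14],vel=.15); st("up")
snap("wrist","w2"); snap("side","s2",(220,120,440,290),3)
```

```text
above 5.41 [ 0.6174 -0.0018  0.15  ] [ 0.4  0.3 -0.7] 0.0617
down 6.4 [ 0.6184 -0.0019  0.0495] [-0.1  0.2  0.8] 0.0615
closed 6.75 [ 0.6188 -0.002   0.0501] [-0.2  0.8  4.1] 0.0345
up 7.51 [ 0.6163 -0.0017  0.1387] [-0.4  0.9 -1.1] 0.0351
```

View pics/w2.png

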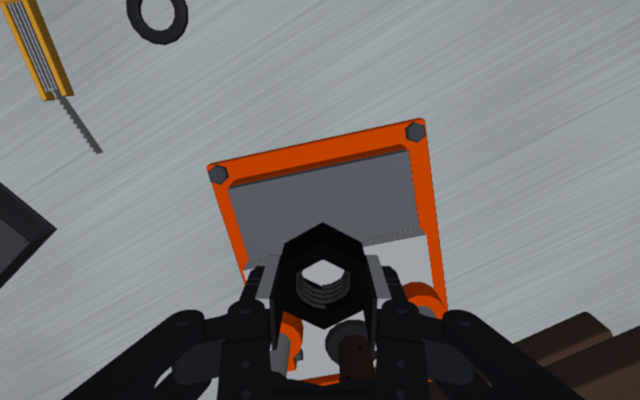

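View pics/s2.png

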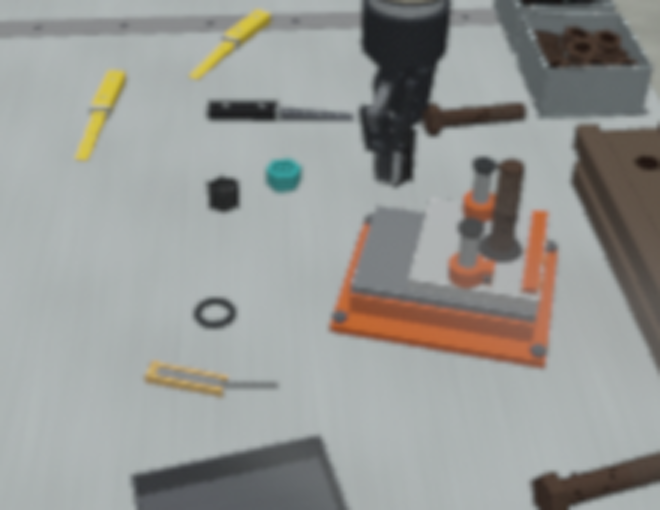

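The nut is held squarely between the pads at (323,270), and the ledge is clear. I'll carry it to the tray at (0.467,-0.299) and recheck the tray from its corners.

Run:
```python
from h import *
def st(s): o=telemetry.observe(); print(s,round(o['t'],2),o['eef_pos'].round(4),o['force'].round(1),round(o['width'],4))
c=vision.camera_params("top"); p=cv2.imread("pics/top0.png"); g=cv2.cvtColor(p,cv2.COLOR_BGR2GRAY)
m=np.zeros_like(g); m[185:250,390:450]=(g[185:250,390:450]<95)*255
cs,_=cv2.findContours(m,0,2); r=cv2.minAreaRect(max(cs,key=cv2.contourArea)); 
q=ray(c,cv2.boxPoints(r),.03); print(q.round(4).tolist(),q.mean(0),np.linalg.norm(q-np.roll(q,1,0),axis=1))
ctr=q.mean(0)[:2]
yaw=np.radians(60.6-90)+np.pi; rot=[np.pi,0,yaw]
assert np.linalg.norm(ctr-[.467,-.299])<.008
manip.movep([*ctr,.12],rot); st("over tray")
manip.move_straight([*ctr,.012],vel=.12); st("low")
manip.move_straight([*ctr,.0075],vel=.03); manip.sleep(.15); st("floor")
manip.move_gripper(.062); st("open")
manip.move_straight([*ctr,.12],vel=.2); st("up")
snap("wrist","w3")
```

```text
[[0.5292, -0.2183, 0.03], [0.5608, -0.3488, 0.03], [0.4034, -0.3827, 0.03], [0.3723, -0.2536, 0.03]] [ 0.46642623 -0.30082498  0.03      ] [0.16082373 0.13427106 0.16103507 0.13288264]
over tray 8.88 [ 0.4671 -0.3001  0.12  ] [-0.3 -0.7 -1. ] 0.0348
low 9.93 [ 0.4673 -0.3014  0.0129] [ 0.6  0.1 -1.4] 0.0348
floor 10.38 [ 0.467  -0.3013  0.0081] [ 0.2 -0.5  0.6] 0.0342
open 10.76 [ 0.4663 -0.3007  0.0074] [ 0.4 -0.7 -0.2] 0.0621
up 11.47 [ 0.4658 -0.3003  0.1191] [-0.9 -0.6 -0. ] 0.0622
```

View pics/w3.png

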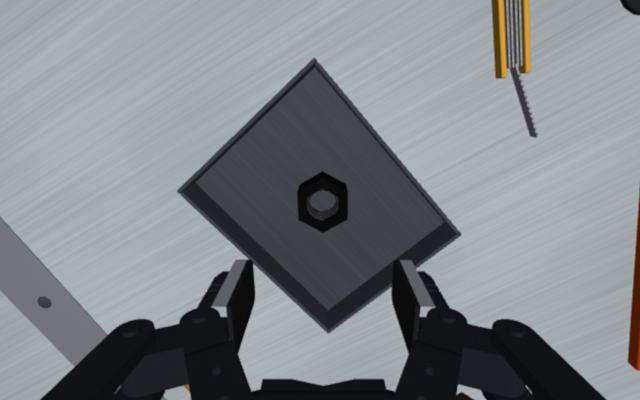

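The nut lies flat in the middle of the tray at (322,202). Next is a close look at the gauge.

Run:
```python
from h import *
manip.movep([.43,.313,.20],[np.pi,0,-.07]); manip.sleep(.2); o=telemetry.observe(); print(o['t'],o['eef_pos'],o['orientation'])
c,p,d=snap("wrist","w4")
```

```text
14.975 [0.4301363  0.3128115  0.19997094] [ 3.14154981e+00  3.21250647e-05 -7.03699905e-02]
```

View pics/w4.png

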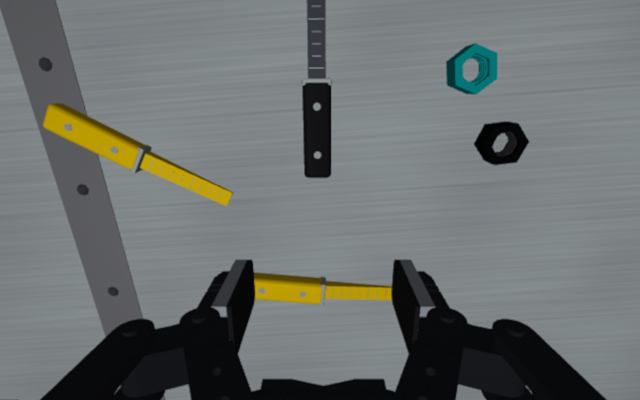

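The black handle spans rows 84 to 177 at columns 303 to 331, with the steel bolster at row 81 and the graduated steel blade above. This is the gauge meant; the two yellow ones are the look-alikes.

Run:
```python
from h import *
c,p,d=load("w4"); g=cv2.cvtColor(p,cv2.COLOR_BGR2GRAY)
m=np.zeros_like(g); m[75:190,290:345]=(g[75:190,290:345]<55)*255
m=cv2.morphologyEx(m,cv2.MORPH_CLOSE,np.ones((15,15)))
k=max(cv2.findContours(m,0,2)[0],key=cv2.contourArea); r=cv2.minAreaRect(k); b=cv2.boxPoints(r); q=ray(c,b,.018); print(b.round(1).tolist(),q.round(4).tolist(),np.linalg.norm(q-np.roll(q,1,0),axis=1).round(4))
L=[];Bc=[]
for y in range(90,172,4):
    x=np.nonzero(m[y])[0]; L.append((x[0]+x[-1])/2); 
P=ray(c,np.c_[L,range(90,172,4)],.018); f=np.polyfit(P[:,0],P[:,1],1); print("handle yaw",np.arctan(f[0]))
L=[];Y=range(4,74,4)
for y in Y:
    row=g[y,295:340]; x=np.nonzero(row<100)[0]+295; L.append((x[0]+x[-1])/2); print(y,x[0],x[-1],end=' ')
P2=ray(c,np.c_[L,Y],.006); f2=np.polyfit(P2[:,0],P2[:,1],1); print("\nblade yaw",np.arctan(f2[0]),"y at x .47,.55:",np.polyval(f,[.47,.55]),np.polyval(f2,[.47,.55]))
e=ray(c,[[317.5,177.5],[317,79]],.018); print("ends",e)
t=vision.camera_params("top"); print("tip top",ray(t,(249,180.5),.002))
```

```text
[[303.0, 83.0], [330.0, 83.0], [330.0, 176.0], [303.0, 176.0]] [[0.5173, 0.3232, 0.018], [0.5156, 0.2994, 0.018], [0.4315, 0.3047, 0.018], [0.4333, 0.3305, 0.018]] [0.0843 0.0238 0.0843 0.0259]
handle yaw -0.06166856862231653
4 307 325 8 307 325 12 307 325 16 307 325 20 307 325 24 307 325 28 307 325 32 307 325 36 307 325 40 308 325 44 308 325 48 308 325 52 308 325 56 308 325 60 308 325 64 308 325 68 308 325 72 308 325 
blade yaw -0.06386745949526021 y at x .47,.55: [0.31428176 0.30934201] [0.31425512 0.30913877]
ends [[0.43083091 0.31676041 0.018     ]
 [0.51973103 0.31059133 0.018     ]]
tip top [[0.60698966 0.30696564 0.002     ]]
```

The handle runs 89 mm, from x=0.431 to 0.520, against 90 mm given. Its centre is (0.4755, 0.3139) and its yaw is -0.063. Gripping it now.

Run:
```python
from h import *
def st(s): o=telemetry.observe(); print(s,round(o['t'],2),o['eef_pos'].round(4),o['orientation'].round(4),o['force'].round(2),round(o['width'],4))
c,p,d=load("w1")
mid=ray(c,[[320.5,43.5],[320.5,60],[320.5,80],[320.5,100]],.045); print("mid bed",mid.round(4), "edge@.065",ray(c,[320.5,43.5],.065))
yaw=-.063; n=[.4755,.3139]
manip.movep([*n,.09],[np.pi,0,yaw]); manip.move_gripper(.05); st("above")
manip.move_straight([*n,.003],vel=.08); manip.sleep(.2); st("down")
manip.move_gripper(0,100); manip.sleep(.2); st("grip")
manip.move_straight([*n,.09],vel=.12); manip.sleep(.2); st("up")
snap("wrist","w5")
```

```text
mid bed [[ 0.6457 -0.011   0.045 ]
 [ 0.6334 -0.0073  0.045 ]
 [ 0.6181 -0.0027  0.045 ]
 [ 0.6023  0.0021  0.045 ]] edge@.065 [[ 0.64342731 -0.01049873  0.065     ]]
above 15.85 [0.4766 0.3148 0.0924] [-3.1395 -0.0035 -0.0625] [ 0.22 -0.43  0.28] 0.05
down 17.28 [0.476  0.3141 0.0036] [-3.141e+00 -1.100e-03 -6.300e-02] [-0.01 -0.14  0.17] 0.0499
grip 17.83 [0.476  0.3142 0.0038] [-3.141e+00 -9.000e-04 -6.290e-02] [-2.14 -0.71  5.76] 0.0234
up 18.91 [0.4747 0.3135 0.0887] [ 3.1404e+00  2.0000e-03 -6.3000e-02] [ 0.33  0.38 -0.77] 0.0235
```

View pics/w5.png

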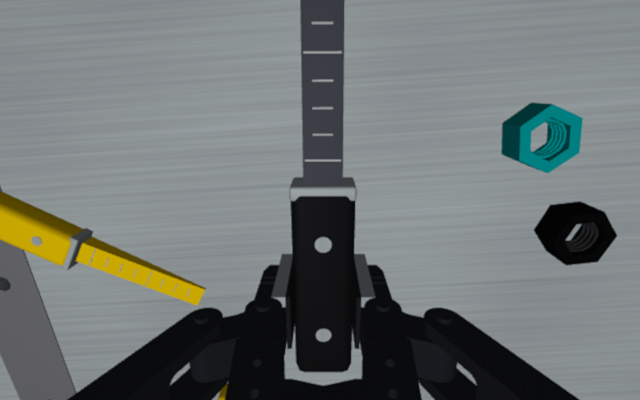

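The gauge is held square with its handle centred in the pads and the blade straight ahead at columns 303 to 343. I'll hover in front of the gap and check the yaw against the plate edge.

Run:
```python
from h import *
def st(s): o=telemetry.observe(); print(s,round(o['t'],2),o['eef_pos'].round(4),o['orientation'].round(4),o['force'].round(2),round(o['width'],4))
y=-.2945; x=np.array([np.cos(y),np.sin(y)]); O=np.array([.6425,-.0100])
n=O-.160*x
manip.movep([*n,.16],[np.pi,0,y]); st("a")
manip.move_straight([*n,.085],vel=.1); manip.sleep(.4); st("hover")
snap("wrist","w6"); snap("side","s6",(280,130,430,260),4)
```

```text
a 20.07 [0.4893 0.0372 0.1597] [-3.141e+00  5.000e-04 -2.940e-01] [-0.13  0.17 -1.27] 0.0234
hover 21.37 [0.4896 0.0364 0.0854] [-3.1414e+00 -8.0000e-04 -2.9460e-01] [ 0.44 -0.32 -1.17] 0.0236
```

View pics/w6.png

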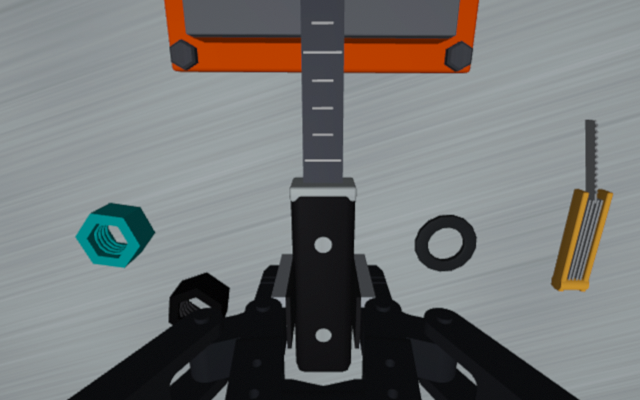

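View pics/s6.png

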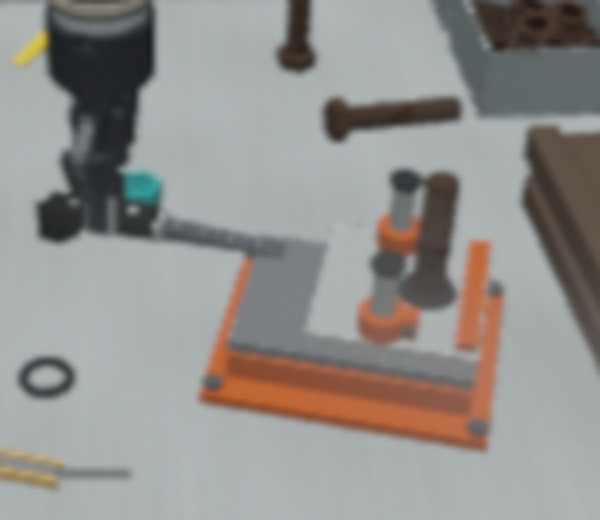

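The wrist view shows the blade centred over the front ledge, with bolts at (184,54) and (459,56). The foot's front edge is around row 71, and I'll fit its line to subpixel.

Run:
```python
from h import *
c,p,d=load("w6"); f=p.astype(float); orange=f[...,2]-f[...,0]
def fit(cols,r0,r1,z,sign):
    pts=[]
    for x in cols:
        s=orange[r0:r1,x]; th=(s.max()+s.min())/2
        idx=[i for i in range(len(s)-1) if (s[i]-th)*(s[i+1]-th)<0 and np.sign(s[i+1]-s[i])==sign]
        if idx: i=idx[-1] if sign<0 else idx[0]; pts.append((x,r0+i+(th-s[i])/(s[i+1]-s[i])))
    pts=np.array(pts); P=ray(c,pts,z); k=np.polyfit(P[:,1],P[:,0],1); res=np.std(P[:,0]-np.polyval(k,P[:,1])); print("yaw",-np.arctan(k[0]),"res mm",res*1e3,len(pts)); return P
cols=[x for x in range(205,440,3) if not 298<x<348]
A=fit(cols,58,85,.012,-1)
B=fit(cols,30,58,.012+.0,1)   # upper boundary of orange strip
# foot corners mid in bottom rows
y=66; xs=np.nonzero((orange[y]>60))[0]; print(xs[0],xs[-1]); print("mid foot",ray(c,[(xs[0]+xs[-1])/2,y],.012), ray(c,[[184,54],[459,56]],.016).mean(0))
O=np.array([.6425,-.01]); yy=-.2945; print(ray(c,[320,45],.045))
g=cv2.cvtColor(p,cv2.COLOR_BGR2GRAY)
# bolts
for x0,x1 in((160,210),(435,485)):
    m=np.zeros_like(g); m[35:72,x0:x1]=((orange[35:72,x0:x1]<40)&(g[35:72,x0:x1]<90))*255
    k=max(cv2.findContours(m,0,2)[0],key=cv2.contourArea); M=cv2.moments(k); u=(M['m10']/M['m00'],M['m01']/M['m00']); print(u,ray(c,u,.02))
```

```text
yaw -0.29897858349455864 res mm 0.0268997498840566 60
yaw -0.29823058159256643 res mm 0.1338741617966071 63
172 469
mid foot [[0.57975837 0.00962378 0.012     ]] [0.5848598  0.00739195 0.016     ]
[[0.58688865 0.00747428 0.045     ]]
(183.35318518518517, 54.3997037037037) [[0.60690327 0.08044831 0.02      ]]
(458.33274021352315, 55.94839857651245) [[ 0.56218918 -0.06471598  0.02      ]]
```

The foot's front edge and its inner edge give yaws of -0.2990 and -0.2982, and the plate edge earlier gave -0.2986. I'll use -0.2985. Next I tare the force reading and lower onto the ledge to light contact.

```bash
cat > s.py <<'E'
from h import *
Y=-.2985; X=np.array([np.cos(Y),np.sin(Y)]); N=np.array([-X[1],X[0]]); O=np.array([.6435,-.0103])
def F(n=6,dt=.03):
    a=[]
    for i in range(n): a.append(telemetry.observe()); manip.sleep(dt)
    f=np.mean([o['force'] for o in a],0); o=a[-1]; e=o['eef_pos']
    return np.array([f[:2]@X,f[:2]@N,f[2]]),np.mean([o['wrist_torque'] for o in a],0),e,o
def rel(e): return (e[:2]-O)@X+.135,(e[:2]-O)@N
def tgt(tip,z): return [*(O+(tip-.135)*X),z]
def go(tip,z,vel): manip.move_straight(tgt(tip,z),vel=vel)
E
python3 - <<'E'
from s import *
manip.move_straight(tgt(-.012,.070),rot=[np.pi,0,Y],vel=.08); manip.sleep(.3)
f0,t0,e,o=F(10); print("tare",f0.round(2),t0.round(3),o['t'],o['orientation'].round(4),np.array(rel(e)).round(4),e[2])
np.save("tare.npy",f0); np.save("tt.npy",t0)
go(-.012,.0515,.04)
for z in (.0505,.0498,.0492,.0488,.0484,.0480,.0476,.0472):
    go(-.012,z,.01); manip.sleep(.05)
    f,t,e,o=F(5); print(z,round(o['t'],2),(f-f0).round(2),(t-t0).round(3),round(e[2],4))
    if (f-f0)[2]>1.8: break
print(o['orientation'].round(4))
snap("wrist","w7"); snap("side","s7",(280,130,430,260),4)
E
```

```text
tare [ 0.15  0.07 -1.28] [ 0.016 -0.002 -0.001] 22.475 [-3.1416e+00 -1.0000e-04 -2.9850e-01] [-0.012  0.   ] 0.0700640988287701
0.0505 23.56 [-0.36 -0.31 -0.09] [0.004 0.031 0.005] 0.0506
0.0498 24.02 [ 0.29 -0.28  0.02] [-0.003 -0.005  0.021] 0.0498
0.0492 24.49 [ 0.06 -0.58 -0.51] [-0.022  0.03  -0.042] 0.0492
0.0488 24.96 [-0.28 -0.08 -0.33] [-0.013 -0.     0.03 ] 0.0488
0.0484 25.43 [-0.01  0.06  0.61] [-0.046 -0.     0.003] 0.0485
0.048 25.89 [-1.27 -0.43  2.11] [-0.066 -0.002  0.011] 0.0481
[-3.1416e+00 -1.0000e-04 -2.9850e-01]
```

View pics/w7.png

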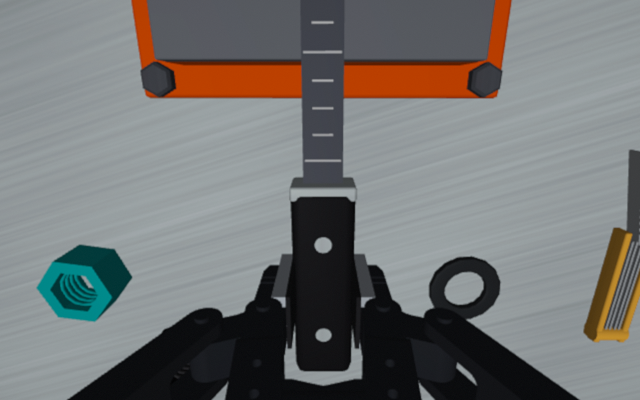

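The blade reached light contact with the bed at TCP z of about 0.0484, against a predicted 0.0488. Now I slide it in.

Run:
```python
from s import *
f0=np.load("tare.npy"); t0=np.load("tt.npy")
go(0.006,.0482,.03); f,t,e,o=F(5); print(round(o['t'],2),(f-f0).round(2),np.array(rel(e)).round(4),e[2].round(4))
if abs((f-f0)[0])<5:
    go(0.018,.0482,.02)
    tip=.018
    while True:
        f,t,e,o=F(5,.02); d=f-f0; print(round(tip,4),round(o['t'],2),d.round(2),(t-t0).round(3),np.array(rel(e)).round(4),e[2].round(4))
        if -d[0]>5.5 or tip>.052 or o['t']>45: break
        tip+=.001; go(tip,.0482,.015)
```

```text
26.91 [ 0.63 -0.06  1.51] [0.0065 0.    ] 0.0484
0.018 27.76 [-0.69  0.01  2.85] [-0.059 -0.082  0.015] [ 0.0185 -0.    ] 0.0483
0.019 28.09 [-2.1  -0.23  4.16] [0.038 0.142 0.007] [ 0.0188 -0.    ] 0.0482
0.02 28.43 [-3.38  0.03  4.24] [ 0.053  0.199 -0.011] [ 0.0199 -0.    ] 0.0482
0.021 28.76 [-2.53 -0.22  4.57] [0.041 0.134 0.018] [0.0212 0.    ] 0.0482
0.022 29.09 [-2.82 -0.53  4.85] [0.013 0.176 0.007] [0.0221 0.    ] 0.0482
0.023 29.43 [-2.74  0.28  4.73] [ 0.05   0.186 -0.007] [ 0.0231 -0.    ] 0.0482
0.024 29.76 [-2.93  0.28  4.8 ] [0.034 0.194 0.002] [0.0241 0.    ] 0.0482
0.025 30.09 [-2.8  -0.28  4.98] [ 0.061  0.176 -0.011] [ 0.0251 -0.    ] 0.0482
0.026 30.43 [-3.13 -0.42  4.95] [ 0.068  0.212 -0.007] [ 0.0261 -0.    ] 0.0482
0.027 30.76 [-3.01 -0.33  5.32] [ 0.056  0.243 -0.023] [0.0271 0.    ] 0.0482
0.028 31.09 [-3.37 -0.05  5.59] [0.057 0.261 0.013] [ 0.0281 -0.    ] 0.0482
0.029 31.43 [-3.14  0.1   5.43] [0.066 0.255 0.015] [0.0291 0.    ] 0.0482
0.03 31.76 [-3.53 -0.07  5.91] [ 0.08   0.269 -0.003] [0.0301 0.    ] 0.0482
0.031 32.09 [-3.58 -0.09  6.23] [ 0.09   0.297 -0.012] [ 0.031 -0.   ] 0.0482
0.032 32.42 [-3.85  0.04  6.18] [ 0.077  0.323 -0.006] [0.032 0.   ] 0.0482
0.033 32.76 [-3.82 -0.18  6.48] [ 0.054  0.311 -0.014] [ 0.033 -0.   ] 0.0482
0.034 33.09 [-3.71 -0.71  6.39] [ 0.079  0.347 -0.015] [0.034 0.   ] 0.0483
0.035 33.42 [-4.34 -0.4   6.9 ] [0.125 0.4   0.002] [0.0348 0.    ] 0.0483
0.036 33.76 [-5.88 -0.07  8.61] [ 0.179  0.583 -0.013] [0.0352 0.    ] 0.0483
```

Drag starts to climb at a tip depth of about 35 mm. Some of the baseline is friction from my own 6 to 8 N downward push. I'll relieve that slightly, then continue in small steps.

Run:
```python
from s import *
f0=np.load("tare.npy"); t0=np.load("tt.npy")
def rep(tip,z):
    f,t,e,o=F(8,.02); d=f-f0; print(round(tip,4),z,round(o['t'],2),d.round(2),(t-t0).round(3),np.array(rel(e)).round(4),e[2].round(4),o['orientation'].round(4),round(o['width'],4)); return d
for z in (.0484,.0486):
    go(.036,z,.01); d=rep(.036,z)
    if d[2]<3: break
tip=.036
for i in range(4):
    tip+=.0005; go(tip,z,.01); d=rep(tip,z)
    if -d[0]>7.5: break
```

```text
0.036 0.0484 34.14 [-4.37  0.05  6.43] [0.148 0.412 0.003] [0.0358 0.    ] 0.0483 [ 3.1416e+00  6.0000e-04 -2.9850e-01] 0.0236
0.036 0.0486 34.52 [-2.99  0.17  4.49] [0.099 0.256 0.003] [0.0361 0.    ] 0.0485 [-3.1415e+00 -2.0000e-04 -2.9850e-01] 0.0235
0.0365 0.0486 34.91 [-2.39 -0.13  3.65] [0.053 0.206 0.017] [ 0.0366 -0.    ] 0.0485 [ 3.1416e+00 -2.0000e-04 -2.9860e-01] 0.0236
0.037 0.0486 35.29 [-2.33 -0.09  3.76] [0.049 0.216 0.001] [ 0.0371 -0.    ] 0.0486 [ 3.1416e+00 -2.0000e-04 -2.9850e-01] 0.0235
0.0375 0.0486 35.67 [-2.52 -0.16  3.81] [ 0.038  0.272 -0.001] [ 0.0374 -0.    ] 0.0486 [ 3.1415e+00  1.0000e-04 -2.9850e-01] 0.0233
0.038 0.0486 36.06 [-3.75 -0.17  4.42] [ 0.083  0.42  -0.012] [ 0.0378 -0.    ] 0.0486 [ 3.1416e+00  4.0000e-04 -2.9860e-01] 0.0233
```

Run:
```python
from s import *
f0=np.load("tare.npy"); t0=np.load("tt.npy")
def rep(tip,z):
    f,t,e,o=F(8,.02); d=f-f0; print(round(tip,4),z,round(o['t'],2),d.round(2),(t-t0).round(3),np.array(rel(e)).round(4),e[2].round(4),o['orientation'].round(4),round(o['width'],4)); return d
z=.0487; tip=.038
for i in range(8):
    tip+=.0005; go(tip,z,.01); d=rep(tip,z)
    if -d[0]>7.5: break
```

```text
0.0385 0.0487 36.44 [-3.12 -0.44  3.68] [ 0.106  0.381 -0.006] [0.0385 0.    ] 0.0486 [-3.1416 -0.     -0.2985] 0.0232
0.039 0.0487 36.83 [-4.32 -0.2   4.8 ] [ 0.181  0.561 -0.015] [ 0.0387 -0.    ] 0.0486 [ 3.1415e+00  6.0000e-04 -2.9850e-01] 0.0232
0.0395 0.0487 37.21 [-5.12 -0.35  5.51] [ 0.2    0.689 -0.005] [ 0.0391 -0.    ] 0.0486 [ 3.1415e+00  1.0000e-03 -2.9850e-01] 0.0236
0.04 0.0487 37.59 [-6.37 -0.04  6.79] [0.264 0.882 0.031] [ 0.039 -0.   ] 0.0486 [ 3.1414e+00  2.3000e-03 -2.9850e-01] 0.0231
0.0405 0.0487 37.98 [-6.7  -0.05  6.89] [ 0.25   0.928 -0.021] [ 0.0394 -0.    ] 0.0486 [ 3.1414e+00  2.5000e-03 -2.9850e-01] 0.0234
0.041 0.0487 38.36 [-7.88 -0.4   8.02] [0.325 1.092 0.026] [0.0395 0.    ] 0.0486 [ 3.1413  0.0037 -0.2984] 0.0234
```

At binding the tool tips 0.0037 rad nose-down under load, which adds press force and confuses the reading. I'll counter the pitch and relieve z so the blade lies flat and the drag reading is clean.

```bash
cat >> s.py <<'E'
f0=np.load("tare.npy"); t0=np.load("tt.npy")
def go2(tip,z,p,vel=.01): manip.move_straight(tgt(tip,z),rot=[np.pi,p,Y],vel=vel)
def rep(*a):
    f,t,e,o=F(8,.02); d=f-f0; tj=t-t0; print(np.round(a,4),round(o['t'],2),d.round(2),"ty",round(tj[:2]@N,3),np.array(rel(e)).round(4)[0],e[2].round(4),"pitch",o['orientation'][1].round(4),"w",round(o['width'],4)); return d
E
python3 - <<'E'
from s import *
rep(.041,.0487,0)
for z,p in ((.0487,-.0025),(.0489,-.0035),(.0491,-.004)):
    go2(.041,z,p); d=rep(.041,z,p)
    if d[2]<3: break
E
```

```text
[0.041  0.0487 0.    ] 38.49 [-8.06 -0.14  7.95] ty 1.143 0.0395 0.0486 pitch 0.0037 w 0.0236
[ 0.041   0.0487 -0.0025] 38.88 [-7.49  0.05  7.65] ty 1.11 0.0395 0.0486 pitch 0.001 w 0.0241
[ 0.041   0.0489 -0.0035] 39.26 [-6.83  0.11  6.52] ty 1.046 0.0396 0.0486 pitch -0.0003 w 0.0236
[ 0.041   0.0491 -0.004 ] 39.64 [-5.67 -0.25  4.93] ty 0.924 0.0398 0.0487 pitch -0.0014 w 0.0233
```

Run:
```python
from s import *
z,p=.0493,-.003
go2(.041,z,p); d=rep(.041,z,p)
tip=.041
for i in range(6):
    if -d[0]>8.5 : break
    tip+=.0007; go2(tip,z,p); d=rep(tip,z,p)
```

```text
[ 0.041   0.0493 -0.003 ] 40.02 [-4.46  0.34  2.3 ] ty 0.747 0.0403 0.0488 pitch -0.0016 w 0.0234
[ 0.0417  0.0493 -0.003 ] 40.41 [-6.11 -0.1   2.05] ty 0.915 0.0407 0.0488 pitch -0.0007 w 0.0232
[ 0.0424  0.0493 -0.003 ] 40.79 [-7.1   0.35  3.95] ty 1.157 0.0408 0.0488 pitch 0.0007 w 0.0231
[ 0.0431  0.0493 -0.003 ] 41.17 [-8.59 -0.18  5.45] ty 1.334 0.0409 0.0487 pitch 0.0022 w 0.0237
```

Run:
```python
from s import *
z,p=.0495,-.005
tip=.0431
go2(tip,z,p); d=rep(tip,z,p)
for i in range(3):
    if -d[0]>9 : break
    tip+=.0007; z+=.0001; p-=.001; go2(tip,z,p); d=rep(tip,z,p)
snap("wrist","w8"); snap("side","s8",(280,130,430,260),4)
```

```text
[ 0.0431  0.0495 -0.005 ] 41.56 [-7.95  0.11  4.07] ty 1.272 0.0409 0.0488 pitch -0.0001 w 0.0234
[ 0.0438  0.0496 -0.006 ] 41.94 [-9.1   0.18  4.83] ty 1.464 0.041 0.0487 pitch 0.0005 w 0.0238
```

View pics/w8.png

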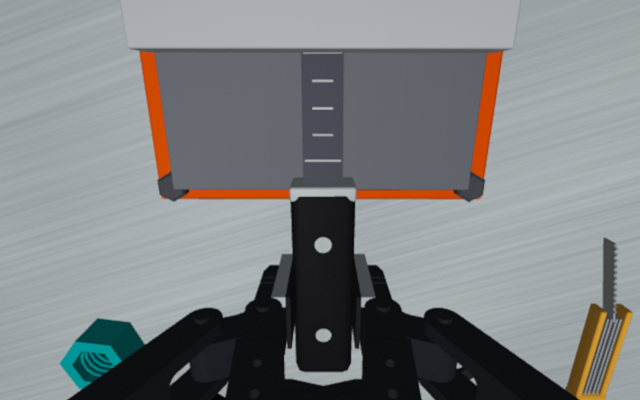

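View pics/s8.png

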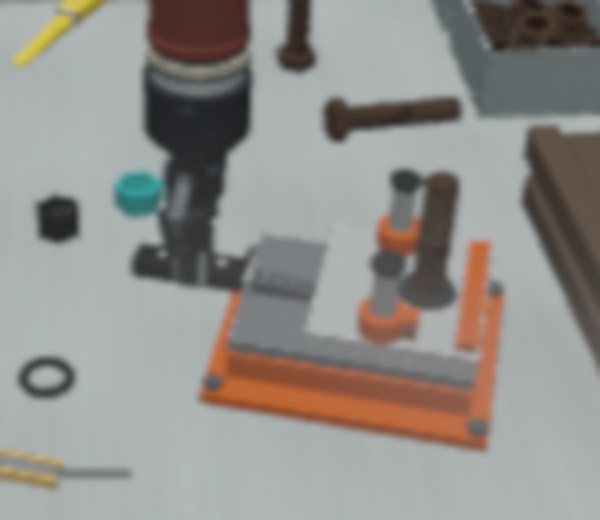

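The blade is centred and square, and 41 mm deep under the plate. The push is 9.1 N, but part of that is friction from the residual press. I'll go slightly deeper with less press to sit mid-band, then check that it holds steady.

Run:
```python
from s import *
tip,z,p=.0440,.0499,-.007
go2(tip,z,p); d=rep(tip,z,p)
for i in range(3):
    if -d[0]>9.8: break
    tip+=.0006; z+=.0002; p-=.0007; go2(tip,z,p); d=rep(tip,z,p)
manip.sleep(1.0); rep(tip,z,p)
```

```text
[ 0.044   0.0499 -0.007 ] 42.42 [-8.41  0.25  3.78] ty 1.387 0.0411 0.0488 pitch -0.0006 w 0.0238
[ 0.0446  0.0501 -0.0077] 42.81 [-9.5   0.45  3.42] ty 1.507 0.0412 0.0488 pitch -0.0001 w 0.0235
[ 0.0452  0.0503 -0.0084] 43.19 [-10.26   0.44   3.76] ty 1.613 0.0413 0.0488 pitch 0.0002 w 0.0233
[ 0.0452  0.0503 -0.0084] 44.33 [-10.19   0.33   4.39] ty 1.611 0.0413 0.0487 pitch 0.0004 w 0.0238
```

The push is steady at 10.2 N over 1.1 s, with the depth fixed at 41.3 mm and the tool level. One last top view before handing in.

Run:
```python
from h import *
snap("top","t9",(160,70,480,290),2.4)
```

```text
(no output)
```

View pics/t9.png

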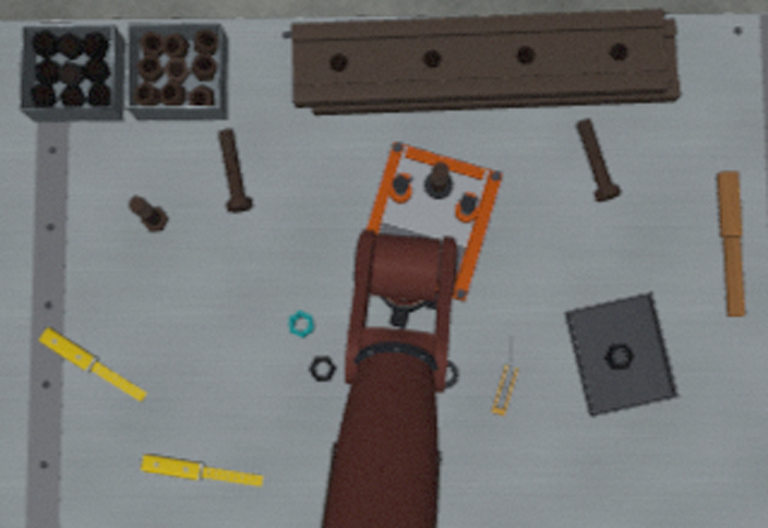

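The nut sits in the tray at (620,356), and the spare nut, turquoise nut, yellow gauges, bolts, pitch gauge and brush are where they were. The arm partly covers the washer at (448,373), which looks unmoved.

Run:
```python
from station import ticket, telemetry
print(ticket.finish_job()); o=telemetry.observe(); print(o['t'],o['force'],o['width'])
```

```text
the job is handed in; nothing more can be done
None
the job is handed in; nothing more can be done
```

The nut is in the steel tray and the taper gauge is held in the gap with a snug push. I handed the job in at about 44 s; no verdict is reported.

- **Nut:** I took it off the jig ledge and set it flat in the middle of the tray, and the last top view shows it still there. The other parts on the cart look unmoved; the arm partly hid the washer.
- **Gauge:** It is in the gripper with its blade on the lower plate. It is square to the front edge to within a few milliradians and its tip is about 41 mm past that edge. The last check showed a steady 10.2 N push over 1.1 s with no creep, and the tool level to 0.0004 rad.
- **Less certain:** Of the 10.2 N, perhaps 2–3 N is friction from a leftover 4 N downward press, so I put the drag between the plates at about 7–8 N, still within 5–15 N. An early rise in force at 35 mm came from that press. The real binding started at about 37.5–38 mm.

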